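Press the keyed shaft into the sprung pulley hub and hold it

TASK

The clamp ring is lying on top of the pulley hub, in the way: put it by its eye over the tool peg, right down onto the shoulder, and let go of it. Then take the keyed shaft (the one with the flat upright tang; leave the plain round-headed pin in the rack) and push it into the hub's bore, turning it under light pressure until the key slips into the keyway; do not force it. Keep pushing against the spring in the bore until the flange is flat on the hub, and finish like that: still gripping the shaft and holding it down, because it pops up again if you let go.

Things in the scene. Friction and masses are not known exactly. Their poses are not given: they have to be found in the camera images.
- hub: Bare metal belt pulley with a boss, fixed upright on a dark round foot 104 mm across, 10 mm thick. Origin: centre of the foot's underside; z up along the bore. Pulley 80 mm across up to z = 48 mm, above it the boss, 54 mm across, flat top face at z = 72 mm. In that face a round bore 25 mm across with a keyway down one side, in the hub's own +x direction
- hub_mouth (a point): Centre of the bore in the boss's top face, 72 mm above the bench; axes as the hub's, x points to the keyway. The keyway is 9 mm wide, reaches 18.5 mm from the axis, is open at the top and runs the whole depth of the bore
- plunger (a joint): Spring plunger in the bottom of the bore: 0 = up (its top is 38 mm below the hub's face), grows in m as it is pressed down, stop at 0.0125; reads 0.010 when the shaft is fully home. The spring pushes up with 5 N at 0 and 9 N at 0.010
- clamp_ring: Flat copper-coloured clamp ring with one long arm and two short ears, 55 x 84 x 9 mm, 75 g; lies flat on the hub's top face at the start, its eye about over the bore. Origin: centre of its underside; z up; the arm (14 mm wide, 7 mm thick) runs in its +y direction, from y = 1 to y = 42 mm; it sticks out over the side of the boss, more or less towards the robot
- ring_eye (a point): Centre of the clamp ring's eye, at its underside, at y = -20 mm of the ring; ring of 42 mm outer diameter; a pin of 14 mm passes the eye with at least 3 mm to spare all round
- ring_arm (a point): Point to grip on the clamp ring's arm, at y = +30 mm of the ring, half way up its thickness; grip across the arm, along the ring's x
- tool_post: Fixed grey post, round foot 80 mm across, column 48 mm across up to a flat shoulder at z = 60 mm; on it a bare steel peg 14 mm across, standing upright, to z = 105 mm, the top 8 mm tapered. Origin: centre of the foot's underside on the bench
- peg_foot (a point): Centre of the peg at the shoulder, 60 mm above the bench: where the ring's eye ends up
- rack: Fixed bare aluminium rack, 160 (x) x 66 (y) mm, flat top at z = 64 mm with two round holes of 34 mm, 90 mm apart along its x (at x = -45 and +45 mm). Shaft and plain pin hang in the holes by their flanges, either one in either hole. Origin: centre of its underside
- shaft: Loose steel keyed shaft, about 0.2 kg, upright in the rack. Origin: on its axis at the flange's underside; z up. Flange 46 mm across, 6 mm thick, with a lug 10 mm wide out to 31 mm from the axis in +x. Above it a flat tang to grip across y from above: 36 mm along x, 14 mm along y, z = 6 to 46 mm. Below it the shank, 22 mm across, chamfered tip at z = -48 mm; key right below the lug
- plain_pin: Loose plain pin with a round knob of 30 mm instead of the tang and no key or lug; otherwise as the shaft. Stays in the rack. Origin at the centre of the underside of its flange
- key_foot (a point): Lower end of the shaft's key, on the shaft's axis, 36 mm below the flange. The key is 6 mm wide, reaches 16 mm from the axis in the shaft's +x and is 26 mm long; the 12 mm of shank below it are a round pilot. Out of line, the key stops on the hub's face. Play in the hub: 1.5 mm round the shank and each side of the key
Mind the look-alikes: they are no part of the job. What is shaped like the rack but red is not meant.

How it is judged:
By the outcome, as a careful person would: the job done as asked, in the order asked, and still so for the second after the job is handed in, while the arm keeps its last pose, push and grip.
It also fails if it takes over 51 s, if anything falls off the work surface, if the arm or the gripper's body presses on something with over 40 N, if the wrist force passes 120 N, or if a joint passes its speed limit or range.

ROBOT

A 6-joint arm with a two-finger parallel gripper is mounted at the origin on a cart in front of the work surface, level with it; the furniture and walls round the work are solid. World frame = base frame: x ahead of the robot, y to its left, z up, the work surface at z = 0. Lengths are in m, angles in rad, forces in N, time in s.
With the tool pointing down it reaches from about 0.325 to 0.75 m from the base axis. Payload 7.6 kg.
Tool frame: the origin (TCP) lies on the mounting face of the last link; the fingertips stand 173 mm ahead of it and the grasp point (between the pads) lies 155 mm ahead of it (tip_extent is the distance from the TCP to the fingertips, in m); z points along the fingers, y is the line along which they close (so a half turn about z gives the same grasp; the last joint's range is limited). The gripper opens to 85 mm and grips with 20 to 120 N. Pads are 22 mm wide; open, the fingers measure 114 mm over their backs; the gripper's body (76 mm by 85 mm) begins 54 mm behind the grasp point. The pads swing forward as they close: fully open they stand 13 mm farther back than shut.
Start: joints at [-1.336, 0.052, 1.401, -0, 1.689, -0.07], TCP at [0.158, -0.501, 0.405] pointing down, gripper open.
Joint ranges: [-2.9, 2.9], [-0.91, 2.17], [0.12, 2.37], [-1.06, 4.2], [0.26, 2.73], [-2.93, 2.93]. Speed limits (rad/s): [2.57, 2.57, 3.01, 3.14, 3.14, 3.14].

INTERFACE

Orientations are given as a 3x3 rotation matrix whose columns are the frame's x, y, z axes.
In Python, from cell import get_state, capture, get_calibration, close_job, boxes_of, tip_extent gives the robot as it stands. The module is installed in compiled form; this text tells all that it offers.
- The arm moves only by the tool play_rows, never from a script. Its argument "deltas" is a list of rows, each a list of 3 entries, a list of its own where there are three numbers: the shift along the world's x, y, z in mm, then the turn about the world's z in degrees, then the closure, from -1 (fully open) to 1 (shut). A call has 1 to 20 rows; each row shifts and turns the commanded pose from where the row before left it; what a row does not reach is not made up. A row lasts 1/10 s, in which the tool goes at most 50 mm and 8.59 degrees, less where a joint would pass 70% of its speed; a pose out of reach is approached as far as the arm can. A call with a gripper value outside its range is refused whole. The fingers move at their own pace and stop on an object; "force" is the grip in N (left out, the last holds). Time passes only in rows, so rows that do not move let the fingers close. It gives the time, the measured TCP pose, the force, the opening and the grip force at its end, in the units of the state.
- get_state(): the state, without advancing time (a new reading comes with each control period).
- capture(name): name is "side" or "top"; returns the picture (400x640x3 uint8, red, green, blue); there is no depth.
- get_calibration(name): a dict with "intrinsics" (3x3 intrinsics, pixels), "dist" ([k1, k2, p1, p2, k3] as OpenCV has them; the pictures are not rectified), "camera_from_world" (4x4, takes a point from world to camera coordinates). Camera axes: x right, y down, z forward; pixel columns grow to the right and rows downward; lengths in m; the calibration is good to about 2 mm. A picture is of the moment at which its call begins. get_calibration takes no time and is no camera call.
- close_job(): hands the job in; it is judged then, once.
Trained networks look in the newest picture that a camera, given by its name, has taken for a name from the list of things; names that differ only in an ending like _2 or _b are one class to them, and where a whole thing is asked for, a point or a joint stands for the part that bears it (a point fixed in the world has none). Each returns a list of dicts, best first, with "conf" (0 to 1); they miss things now and then, are a little off and sometimes report something else, mostly with a low value. They report only what shows in the picture. A call takes as long as a camera call. They do not tell look-alikes from the thing itself.
- boxes_of(thing, camera): "box" ([left, top, right, bottom] in pixels, round what is visible of it).
The state is a dict: "clock": time; "qpos": joint angles; "qvel": joint speeds; "tau": joint torques, N m; "position": TCP position; "orientation": TCP orientation; "wrist_force": force on the tool from outside, world axes, zero at the start; "moment": the same for the moment, N m; "gripper_width": finger opening in m; "grip_force": force on a finger pad.
Only numpy, scipy, OpenCV 4.12 (cv2) and the standard library are available. Lean on these libraries where they do the work, as an engineer would, in place of code of your own. Each camera call takes 0.05 s, during which the arm holds its last target. There are 200 camera calls.

## Working session

There is one attempt and no reset: what is moved stays moved. The work goes in short steps, Python scripts to look and compute and a tool call to move; the robot and the scene stay as the last step left them, time stands still between calls to the robot, and variables do not carry over. Pictures are saved under pics/ and viewed, at most 10 in all, crops included, and the job is handed in when it is done.

Besides the shell and the picture viewer there is one more tool, called after "Emit:" as name(argument=value, ...), one argument or row to a line, values as JSON. play_rows: Moves the arm, as the interface text tells. Its arguments: {"type":"object","properties":{"deltas":{"type":"array"},"force":{"type":"number"}},"required":["deltas"]}

```bash
mkdir -p pics
cat > h.py <<'E'
import numpy as np, cv2
from cell import *
def cal(n):
    c=get_calibration(n); return np.array(c["intrinsics"],float),np.array(c["dist"],float),np.array(c["camera_from_world"],float)
def at_z(n,uv,z):
    K,d,T=cal(n); p=cv2.undistortPoints(np.array(uv,float).reshape(-1,1,2),K,d).reshape(-1,2)
    R,t=T[:3,:3],T[:3,3]; o=-R.T@t; r=np.c_[p,np.ones(len(p))]@R
    return o+r*((z-o[2])/r[:,2])[:,None]
def proj(n,P):
    K,d,T=cal(n); return cv2.projectPoints(np.array(P,float).reshape(-1,1,3),cv2.Rodrigues(T[:3,:3])[0],T[:3,3],K,d)[0].reshape(-1,2)
def save(n,f):
    im=capture(n); cv2.imwrite('pics/'+f,im[:,:,::-1]); return im
E
python3 - <<'E'
from h import *
for n in("top","side"):
    im=save(n,n+'0.png')
    K,d,T=cal(n); print(n,-T[:3,:3].T@T[:3,3])
    for t in("hub","clamp_ring","tool_post","rack","shaft","plain_pin"):
        print(t,[(np.round(b["box"]).astype(int).tolist(),round(b["conf"],2)) for b in boxes_of(t,n)])
print(get_state())
a=cv2.imread('pics/top0.png');b=cv2.imread('pics/side0.png')
E
```

```text
top [0.36613057 0.04455777 1.1977155 ]
hub [([322, 176, 364, 222], 0.97), ([426, 157, 460, 190], 0.73)]
clamp_ring [([332, 189, 356, 220], 0.7)]
tool_post [([429, 158, 460, 189], 0.73)]
rack [([187, 151, 232, 225], 0.97), ([353, 242, 406, 317], 0.83)]
shaft [([198, 196, 219, 216], 0.78)]
plain_pin [([194, 160, 213, 179], 0.52)]
side [ 0.39503004 -0.70268387  0.72381451]
hub [([311, 211, 350, 250], 0.55)]
clamp_ring [([310, 201, 345, 219], 0.46)]
tool_post [([364, 283, 400, 328], 0.57)]
rack [([299, 143, 348, 174], 0.82), ([228, 231, 299, 283], 0.78)]
shaft [([301, 136, 315, 164], 0.71)]
plain_pin [([329, 136, 341, 159], 0.57)]
{'clock': 0.7, 'qpos': array([-1.33628629e+00,  5.21703996e-02,  1.40069950e+00, -2.17489114e-05,
        1.68856566e+00, -7.03227161e-02]), 'qvel': array([-0.00075768,  0.00117367,  0.00038144,  0.00055628,  0.0013133 ,
       -0.00117003]), 'tau': array([ 5.07375917e-04, -3.81454039e+01, -3.60257006e+01,  5.56421128e-06,
        1.13542756e-04,  1.55613361e-05]), 'position': array([ 0.1575788 , -0.50079478,  0.40473909]), 'orientation': array([[ 9.53897930e-01,  3.00131203e-01,  1.54976272e-05],
       [ 3.00131202e-01, -9.53897917e-01, -1.57818352e-04],
       [-3.25830575e-05,  1.55193920e-04, -9.99999987e-01]]), 'wrist_force': array([-0.33964146, -0.44871844, -0.28426963]), 'moment': array([-0.02298667, -0.01593018,  0.00880548]), 'grip_force': 0.0, 'gripper_width': 0.08573330126985772}
```

View pics/top0.png

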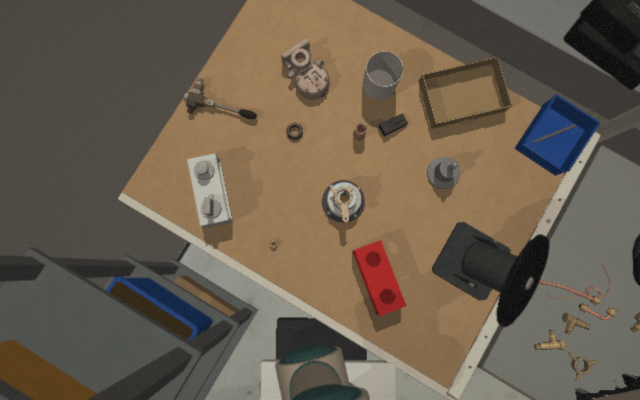

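View pics/side0.png

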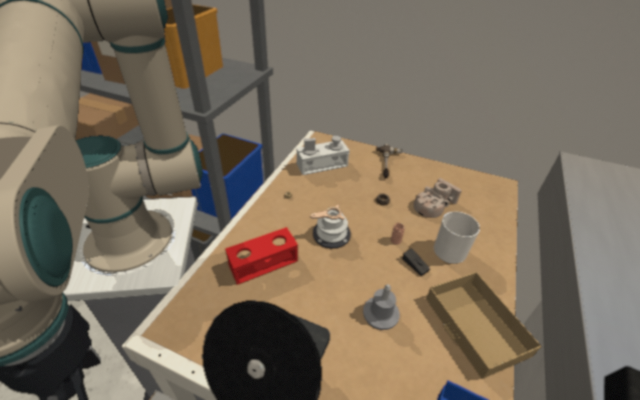

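The top view shows the hub with the ring at (343,200), the post at (444,172), the aluminium rack at (209,190) and its red look-alike at (378,278). There are two candidates for the shaft, at (210,207) and (204,169). The first looks like the upright tang, the second like the round knob. I'll check with a crop.

Run:
```python
from h import *
a=cv2.imread('pics/top0.png');b=cv2.imread('pics/side0.png')
f=lambda im,x,y,w,h:cv2.resize(im[y:y+h,x:x+w],(400,300),interpolation=cv2.INTER_CUBIC)
m=np.vstack([np.hstack([f(a,170,150,100,75),f(a,303,165,80,60)]),np.hstack([f(b,285,125,80,60),f(b,290,190,80,60)])])
cv2.imwrite('pics/m.png',m)
for nm,uv,z in[("hub",(343,198),.0),("hubtop",(343,197),.08),("post",(444.5,173.5),.0),("peg",(453,168),.105),("sh",(210,207),.09),("pin",(204,169),.09),
 ("armtip",(345.5,219),.08)]:
    print(nm,at_z("top",[uv],z).round(4))
for nm,uv,z in[("post",(382,320),.0),("peg",(386,287),.105),("sh",(309,140),.11),("hubtop",(332,215),.08)]:print('side',nm,at_z("side",[uv],z).round(4))
```

```text
hub [[ 0.5392 -0.0314  0.    ]]
hubtop [[ 0.53   -0.0263  0.08  ]]
post [[ 0.604  -0.2822  0.    ]]
peg [[ 0.5961 -0.273   0.105 ]]
sh [[0.5014 0.2742 0.09  ]]
pin [[0.5883 0.2912 0.09  ]]
armtip [[ 0.4794 -0.0323  0.08  ]]
side post [[ 0.6058 -0.2969  0.    ]]
side peg [[ 0.6017 -0.2848  0.105 ]]
side sh [[0.5018 0.267  0.11  ]]
side hubtop [[ 0.5294 -0.0418  0.08  ]]
```

View pics/m.png

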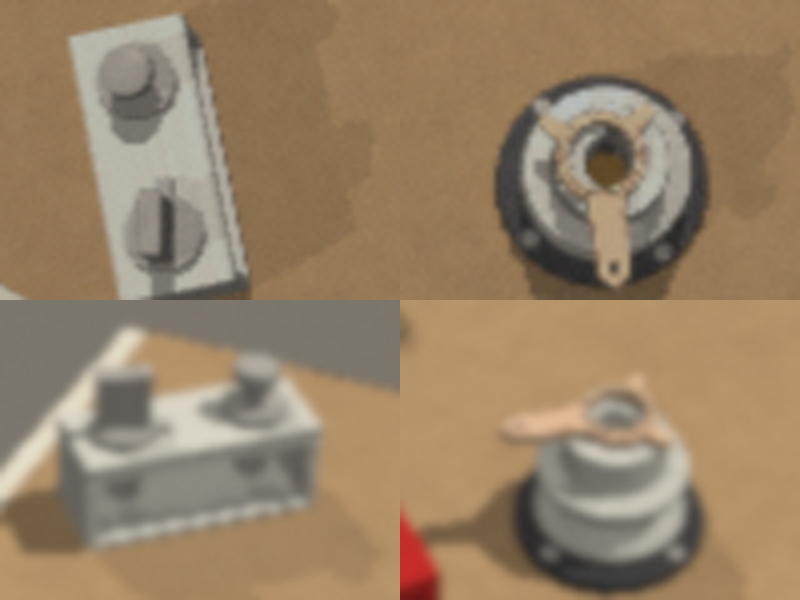

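Run:
```python
from h import *
def ray(n,uv):
    a=at_z(n,[uv],0)[0];b=at_z(n,[uv],.5)[0];return a,(b-a)/np.linalg.norm(b-a)
def tri(u,v):
    a,d=ray("top",u);b,e=ray("side",v)
    s=np.linalg.lstsq(np.c_[d,-e],b-a,rcond=None)[0];P,Q=a+s[0]*d,b+s[1]*e
    return ((P+Q)/2).round(4),round(np.linalg.norm(P-Q),4)
print('lamp disc',tri((529,283),(257,368)))
print('lamp rod',tri((465,260),(312,330)))
print('peg',tri((453,167.5),(386,287)))
for z in(0,.1,.2,.3,.4):print(z,at_z("top",[(524,237),(505,324),(470,225),(434,262),(475,297)],z)[:,:2].round(3).tolist())
for z in (0,.1,.2): print(z,at_z("side",[(300,310),(328,335),(325,370)],z)[:,:2].round(3).tolist())
e=at_z("top",[(343.8,198)],.081)[0];t=at_z("top",[(345.4,221)],.079)[0]
d=(t-e)[:2];print('eye',e,'tip',t,np.linalg.norm(d),np.degrees(np.arctan2(d[1],d[0])))
```

```text
lamp disc (array([ 0.3436, -0.4278,  0.1193]), np.float64(0.0037))
lamp rod (array([ 0.42  , -0.3205,  0.0306]), np.float64(0.0577))
peg (array([ 0.6026, -0.277 ,  0.0933]), np.float64(0.0058))
0 [[0.45, -0.473], [0.242, -0.419], [0.477, -0.342], [0.386, -0.253], [0.304, -0.349]]
0.1 [[0.443, -0.43], [0.252, -0.38], [0.468, -0.31], [0.384, -0.228], [0.309, -0.317]]
0.2 [[0.436, -0.386], [0.263, -0.342], [0.459, -0.278], [0.383, -0.203], [0.314, -0.284]]
0.3 [[0.429, -0.343], [0.273, -0.303], [0.449, -0.245], [0.381, -0.178], [0.32, -0.251]]
0.4 [[0.422, -0.3], [0.283, -0.264], [0.44, -0.213], [0.379, -0.153], [0.325, -0.218]]
0 [[0.43, -0.255], [0.483, -0.32], [0.467, -0.391]]
0.1 [[0.425, -0.317], [0.471, -0.372], [0.457, -0.434]]
0.2 [[0.42, -0.379], [0.459, -0.425], [0.447, -0.477]]
eye [ 0.52755234 -0.02810576  0.081     ] tip [ 0.47492795 -0.0322021   0.079     ] 0.05278358824442102 -175.54901115224652
```

Run:
```python
from h import *
from scipy.optimize import least_squares
th=np.linspace(0,2*np.pi,120,endpoint=False)
def circ(c,r,z):return np.c_[c[0]+r*np.cos(th),c[1]+r*np.sin(th),0*th+z]
def bb(n,c,r,z):
    p=proj(n,circ(c,r,z));return np.r_[p.min(0),p.max(0)]
def fit(obs):
    f=lambda c:np.concatenate([ (bb(n,c,r,z)-o)[k] for n,r,z,o,k in obs])
    s=least_squares(f,[.54,-.03]);return s.x.round(4),s.fun.round(2)
print('hub top',fit([("top",.052,.01,np.array([322.4,180,364.6,222.6]),[0,2,3])]))
print('hub side',fit([("side",.052,.005,np.array([313.2,0,350.6,248]),[0,2,3])]))
print('post top',fit([("top",.04,.008,np.array([428,0,460.5,189]),[0,2,3])]))
print('post side',fit([("side",.04,.005,np.array([364,0,400,328]),[0,2,3])]))
print('eye top/side',at_z("top",[(343.8,198)],.081),at_z("side",[(333,212)],.081))
print('ringtip',at_z("top",[(345.4,222)],.079),at_z("side",[(310.5,216)],.075))
```

```text
hub top (array([ 0.5297, -0.0321]), array([-0.26,  0.26, -0.  ]))
hub side (array([ 0.5342, -0.0348]), array([-0.63,  0.63, -0.06]))
post top (array([ 0.6039, -0.2795]), array([-0.02,  0.02, -0.  ]))
post side (array([ 0.6095, -0.2788]), array([-0.22,  0.22, -0.02]))
eye top/side [[ 0.52755234 -0.02810576  0.081     ]] [[ 0.53338806 -0.03209374  0.081     ]]
ringtip [[ 0.47263899 -0.03221471  0.079     ]] [[ 0.47521122 -0.03539035  0.075     ]]
```

Emit:
play_rows(
  deltas=[
    [[0, 0, 40], 0, -1],
    [[0, 0, 40], 0, -1],
    [[10, 40, 20], 0, -1],
    [[10, 45, 0], 0, -1],
    [[20, 45, 0], 0, -1],
  ],
  force=60,
)

```text
clock: 1.2
position: [0.1972, -0.3694, 0.5054]
orientation: [[0.955, 0.298, 0.001], [0.298, -0.954, -0.002], [0.0, 0.002, -1.0]]
wrist_force: [0.9, -0.2, -0.7]
gripper_width: 0.0853
grip_force: 0.0
```

Emit:
play_rows(
  deltas=[
    [[28, 34, -12], -1.5, -1],
    [[28, 34, -12], -1.5, -1],
    [[28, 34, -12], -1.5, -1],
    [[28, 34, -12], -1.5, -1],
    [[28, 34, -12], -1.5, -1],
    [[28, 34, -15], -1.5, -1],
    [[28, 34, -15], -1.5, -1],
    [[28, 34, -15], -1.5, -1],
    [[28, 34, -20], -1.5, -1],
    [[28, 30, -30], -1, -1],
    [[0, 0, -40], 0, -1],
    [[0, 0, 0], 0, -1],
  ],
)

```text
clock: 2.4
position: [0.4762, -0.0343, 0.3047]
orientation: [[0.999, 0.054, -0.011], [0.054, -0.999, 0.001], [-0.011, -0.002, -1.0]]
wrist_force: [-0.3, 0.2, -0.4]
gripper_width: 0.0853
grip_force: 0.0
```

Run:
```python
from h import *
im=save('side','s1.png');t=save('top','t1.png')
f=lambda im,x,y,w,h:cv2.resize(im[y:y+h,x:x+w,::-1],(400,300),interpolation=cv2.INTER_CUBIC)
cv2.imwrite('pics/m1.png',np.hstack([f(im,260,130,120,90),f(t,283,155,120,90)]))
s=get_state();print(s['position'],np.degrees(np.arctan2(s['orientation'][1,1],s['orientation'][0,1])))
```

```text
[ 0.47704638 -0.03552146  0.31080486] -87.0464532027723
```

View pics/m1.png

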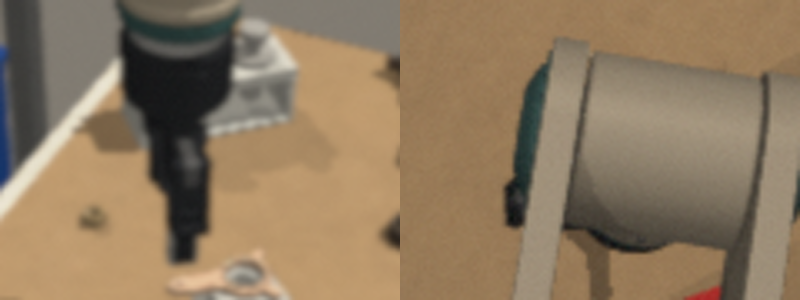

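Emit:
play_rows(
  deltas=[
    [[6, 2, -30], 0, -1],
    [[0, 0, -30], 0, -1],
    [[0, 0, -16], 0, -1],
    [[0, 0, -5], 0, -1],
    [[0, 0, 0], 0, 1],
    [[0, 0, 0], 0, 1],
    [[0, 0, 0], 0, 1],
    [[0, 0, 0], 0, 1],
    [[0, 0, 0], 0, 1],
    [[0, 0, 0], 0, 1],
  ],
)

```text
clock: 3.5
position: [0.4833, -0.0333, 0.2298]
orientation: [[0.999, 0.052, 0.001], [0.052, -0.999, -0.0], [0.001, 0.0, -1.0]]
wrist_force: [-0.7, -0.4, 2.7]
gripper_width: 0.0129
grip_force: 57.3
```

Emit:
play_rows(
  deltas=[
    [[0, 0, 10], 0, 1],
    [[0, 0, 20], 0, 1],
    [[0, 0, 25], 0, 1],
    [[10, -35, 15], 0, 1],
    [[11, -36, 0], 0, 1],
    [[11, -36, 0], 0, 1],
    [[11, -36, 0], 0, 1],
    [[11, -36, 0], 0, 1],
    [[11, -36, 0], 0, 1],
    [[11, -34, 0], 0, 1],
    [[0, 0, 0], 0, 1],
    [[0, 0, 0], 0, 1],
  ],
)

```text
clock: 4.7
position: [0.559, -0.2827, 0.2989]
orientation: [[0.999, 0.051, -0.001], [0.051, -0.999, 0.001], [-0.001, -0.001, -1.0]]
wrist_force: [-0.2, 0.8, -1.6]
gripper_width: 0.0138
grip_force: 57.7
```

Run:
```python
from h import *
im=save('side','s2.png');t=save('top','t2.png')
f=lambda im,x,y,w,h:cv2.resize(im[y:y+h,x:x+w,::-1],(400,300),interpolation=cv2.INTER_CUBIC)
cv2.imwrite('pics/m2.png',np.vstack([np.hstack([f(im,330,240,100,75),f(t,400,130,100,75)]),np.hstack([f(im,290,190,80,60),f(t,303,165,80,60)])]))
s=get_state();print(s['position'],s['gripper_width'],np.degrees(np.arctan2(s['orientation'][1,1],s['orientation'][0,1])))
for t in("clamp_ring","tool_post"):
  for n in("top","side"):print(t,n,[(np.round(b["box"],1),round(b["conf"],2)) for b in boxes_of(t,n)])
```

```text
[ 0.5590708  -0.28145522  0.29938448] 0.01314012490498219 -86.99250519063347
clamp_ring top [(array([444.9, 151.1, 465.6, 166.6]), 0.45)]
clamp_ring side [(array([378.9, 258. , 407. , 282.3]), 0.69)]
tool_post top [(array([425.2, 157. , 453.4, 190.4]), 0.76)]
tool_post side [(array([365.8, 284.5, 397.5, 330.7]), 0.83)]
```

View pics/m2.png

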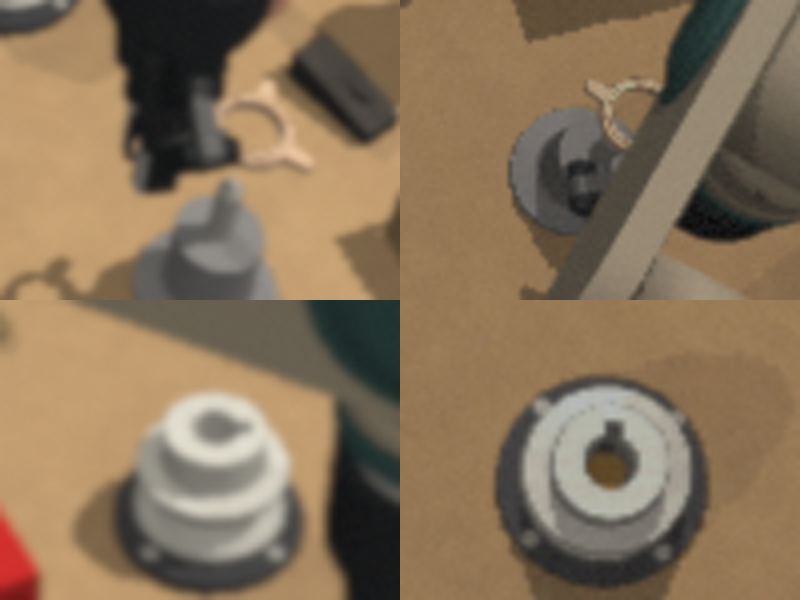

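The ring is held above and in front of the peg: eye at about side (394,272), peg top at side (388,286). The hub's keyway is now visible, pointing up in the top image, which is about world +x.

Run:
```python
from h import *
from scipy.optimize import least_squares
s=at_z("side",[(394.2,272.5)],.146)[0]; print('eye side',s)
th=np.linspace(0,6.283,120)
def out(c,n,r,z):
    p=proj(n,np.c_[c[0]+r*np.cos(th),c[1]+r*np.sin(th),0*th+z]);return np.r_[p.min(0),p.max(0)]
# top: left 400+(602-400)/4 ; ring top edge row 130+78/4 
print('eye top',least_squares(lambda c:(out(c,"top",.021,.148)-[450.5,149.5,0,0])[:2],[.6,-.28]).x)
print('eye top2',least_squares(lambda c:(out(c,"top",.021,.148)-[450.5,0,0,166.7])[[0,3]],[.6,-.28]).x)
print('eye side2',least_squares(lambda c:(out(c,"side",.021,.146)-[0,262.7,404.5,282.2])[1:],[.6,-.28]).x)
print('peg top side',at_z("side",[(388,285.5)],.105), 'shoulder side',least_squares(lambda c:(out(c,"side",.024,.06)-[373,0,396.2,0])[[0,2]],[.6,-.28]).x)
print('peg top',at_z("top",[(453.5,167.5)],.105))
a=proj("top",[[.531,-.033,.072],[.571,-.033,.072]]);v=a[1]-a[0];k=np.array([613-610,425-462.])
print('key dir',np.degrees(np.arctan2(v[1],v[0])-np.arctan2(k[1],k[0])))
A=at_z("top",[(345,197.4),(345.7,189.4)],.072);print(A,np.degrees(np.arctan2(*(A[1]-A[0])[[1,0]])))
A=at_z("side",[(290+214/5,190+129/5),(290+245/5,190+125/5)],.072);print(A,np.degrees(np.arctan2(*(A[1]-A[0])[[1,0]])))
```

```text
eye side [ 0.61285006 -0.2810886   0.146     ]
eye top [ 0.60733658 -0.27650865]
eye top2 [ 0.61115208 -0.27658296]
eye side2 [ 0.61183764 -0.28051757]
peg top side [[ 0.60672301 -0.28168993  0.105     ]] shoulder side [ 0.60381177 -0.29156631]
peg top [[ 0.59726469 -0.27419384  0.105     ]]
key dir -4.311269559347922
[[ 0.53029176 -0.03145407  0.072     ]
 [ 0.54900338 -0.03296646  0.072     ]] -4.620968577088812
[[ 0.53267023 -0.03671183  0.072     ]
 [ 0.54904237 -0.03521349  0.072     ]] 5.229025496352671
```

Emit:
play_rows(
  deltas=[
    [[-5, -1, -14], 0, 1],
    [[0, 0, -13], 0, 1],
    [[0, 0, 0], 0, 1],
  ],
)

```text
clock: 5.3
position: [0.5533, -0.2829, 0.2685]
orientation: [[0.999, 0.052, -0.005], [0.052, -0.999, 0.003], [-0.005, -0.003, -1.0]]
wrist_force: [0.2, 0.2, -0.9]
gripper_width: 0.0131
grip_force: 57.8
```

Run:
```python
from h import *
im=save('side','s3.png');t=save('top','t3.png')
f=lambda im,x,y,w,h:cv2.resize(im[y:y+h,x:x+w,::-1],(400,300),interpolation=cv2.INTER_CUBIC)
cv2.imwrite('pics/m3.png',np.hstack([f(im,350,250,64,48),f(t,420,140,64,48)]))
print(get_state()['position'],get_state()['wrist_force'])
```

```text
[ 0.55394543 -0.28319836  0.27122194] [-0.14417108 -0.32569011 -0.03493208]
```

View pics/m3.png

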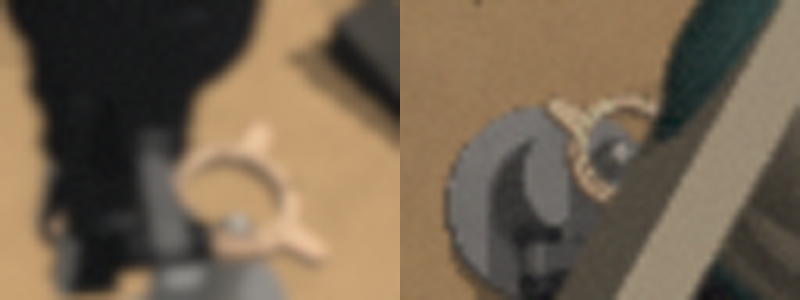

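Run:
```python
from h import *
for n,e,p in(("top",(455.7,164),(455.2,164.3)),("side",(387.8,282.8),(387.9,285.2))):
    a=at_z(n,[e],.1185)[0];b=at_z(n,[p],.105)[0];print(n,a,b,(b-a)*1000)
```

```text
top [ 0.60244117 -0.27533745  0.1185    ] [ 0.60468947 -0.27819271  0.105     ] [  2.24829812  -2.8552563  -13.5       ]
side [ 0.6034052  -0.28454885  0.1185    ] [ 0.60671205 -0.28096043  0.105     ] [  3.30685524   3.58842833 -13.5       ]
```

Emit:
play_rows(
  deltas=[
    [[2, -1, 0], 0, 1],
    [[0, 0, -6], 0, 1],
    [[0, 0, -6], 0, 1],
    [[0, 0, -4], 0, 1],
  ],
)

```text
clock: 5.8
position: [0.556, -0.2842, 0.2553]
orientation: [[0.999, 0.052, -0.001], [0.052, -0.999, 0.0], [-0.001, -0.0, -1.0]]
wrist_force: [-0.2, -0.7, -1.0]
gripper_width: 0.0133
grip_force: 57.8
```

Emit:
play_rows(
  deltas=[
    [[0, 0, -8], 0, 1],
    [[0, 0, -8], 0, 1],
    [[0, 0, -8], 0, 1],
    [[0, 0, -6], 0, 1],
    [[0, 0, -3], 0, 1],
    [[0, 0, 0], 0, 1],
  ],
)

```text
clock: 6.4
position: [0.556, -0.2842, 0.2226]
orientation: [[0.999, 0.052, -0.001], [0.052, -0.999, 0.0], [-0.001, -0.0, -1.0]]
wrist_force: [0.3, 0.1, -0.6]
gripper_width: 0.0134
grip_force: 57.8
```

Run:
```python
from h import *
im=save('side','s4.png');t=save('top','t4.png')
f=lambda im,x,y,w,h:cv2.resize(im[y:y+h,x:x+w,::-1],(400,300),interpolation=cv2.INTER_CUBIC)
cv2.imwrite('pics/m4.png',np.hstack([f(im,350,260,80,60),f(t,410,130,80,60)]))
s=get_state();print(s['position'],s['wrist_force'],s['moment'])
```

```text
[ 0.5562189  -0.28432935  0.22350571] [ 1.04028054 -0.80683457 -1.51599899] [-0.02897682  0.03481374 -0.01990322]
```

View pics/m4.png

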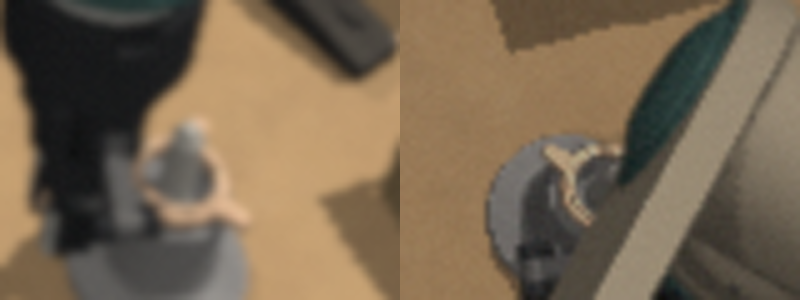

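The peg stands up through the ring's eye (side crop around (187,150)). Next I lower it onto the shoulder.

Emit:
play_rows(
  deltas=[
    [[0, 0, -2], 0, 1],
    [[0, 0, -2], 0, 1],
    [[0, 0, -1], 0, 1],
    [[0, 0, 0], 0, 1],
  ],
)

```text
clock: 6.9
position: [0.5561, -0.2843, 0.2182]
orientation: [[0.999, 0.052, -0.0], [0.052, -0.999, -0.0], [-0.0, 0.0, -1.0]]
wrist_force: [0.2, -0.3, -0.2]
gripper_width: 0.0133
grip_force: 57.9
```

Emit:
play_rows(
  deltas=[
    [[0, 0, -1], 0, 1],
    [[0, 0, -1], 0, 1],
    [[0, 0, 0], 0, 1],
  ],
)

```text
clock: 7.2
position: [0.5561, -0.2844, 0.2172]
orientation: [[0.999, 0.052, 0.0], [0.052, -0.999, -0.0], [0.0, 0.0, -1.0]]
wrist_force: [-3.2, 1.6, 5.7]
gripper_width: 0.0136
grip_force: 59.0
```

Emit:
play_rows(
  deltas=[
    [[0, 0, 0], 0, -1],
    [[0, 0, 0], 0, -1],
    [[0, 0, 0], 0, -1],
    [[0, 0, 0], 0, -1],
    [[0, 0, 20], 0, -1],
    [[0, 0, 40], 0, -1],
    [[0, 0, 45], 0, -1],
    [[0, 30, 30], 0, -1],
    [[-10, 45, 0], 0, -1],
    [[-10, 45, 0], 0, -1],
    [[-10, 45, 0], 0, -1],
    [[-10, 45, 0], 0, -1],
    [[-10, 45, 0], 0, -1],
    [[-10, 45, 0], 0, -1],
    [[-10, 45, 0], 0, -1],
  ],
)

```text
clock: 8.7
position: [0.4853, 0.0624, 0.3514]
orientation: [[0.999, 0.051, 0.001], [0.051, -0.999, 0.0], [0.001, -0.0, -1.0]]
wrist_force: [1.1, -0.3, 0.1]
gripper_width: 0.0855
grip_force: 0.0
```

Run:
```python
from h import *
im=save('side','s5.png');t=save('top','t5.png')
f=lambda im,x,y,w,h:cv2.resize(im[y:y+h,x:x+w,::-1],(400,300),interpolation=cv2.INTER_CUBIC)
g=lambda n:cv2.imread('pics/'+n)[:,:,::-1]
cv2.imwrite('pics/m5.png',np.vstack([np.hstack([f(im,350,260,80,60),f(t,410,130,80,60)]),np.hstack([f(g('s4.png'),290,127,48,36),f(g('t4.png'),188,188,48,36)])]))
s=get_state();print(s['position'],s['wrist_force'])
```

```text
[0.48495851 0.06485637 0.35141224] [-0.32500213 -0.78238779 -0.4606586 ]
```

View pics/m5.png

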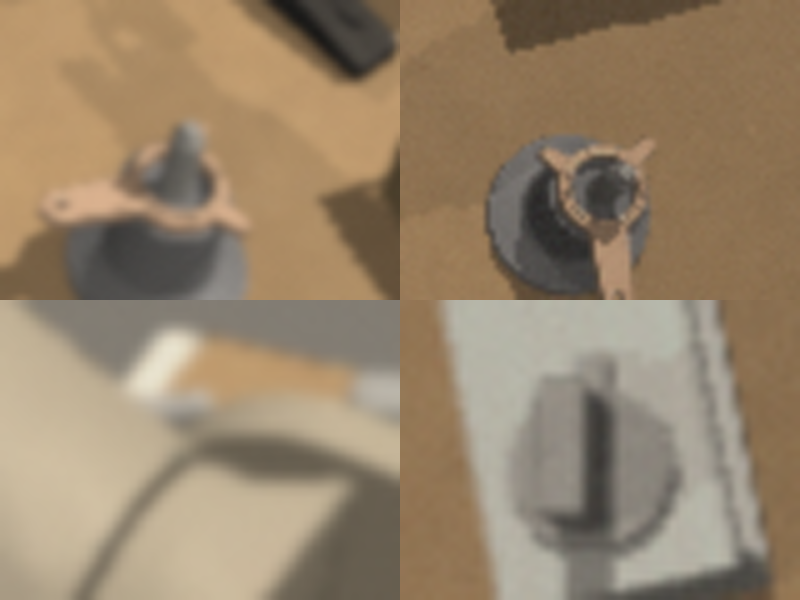

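Run:
```python
from h import *
q=lambda x,y:(188+(x-400)/8.333,188+(y-300)/8.333)
A=at_z("top",[q(596,470),q(597,353)],.070);d=A[1]-A[0];print(A,np.linalg.norm(d),np.degrees(np.arctan2(d[1],d[0])))
B=at_z("top",[q(562,448),q(562,378),q(563,520),q(540,520),q(540,378)],.110);print(B);d=B[1]-B[2];print(np.degrees(np.arctan2(d[1],d[0])))
d=B[4]-B[3];print(np.degrees(np.arctan2(d[1],d[0])))
K=at_z("side",[(285+125/5,125+70/5)],.110);print('side tang top',K)
r=at_z("side",[(285+125/5,125+425/5-60)],.07);print('side flange',r)
p=proj("side",[[.502,.27,.11],[.502,.27,.07]]);print(p)
```

```text
[[0.50063639 0.27478539 0.07      ]
 [0.53318941 0.27577113 0.07      ]] 0.032567946479157395 1.7344540602138239
[[0.50162407 0.27583238 0.11      ]
 [0.52040133 0.2765785  0.11      ]
 [0.48239599 0.27480128 0.11      ]
 [0.48231236 0.28086362 0.11      ]
 [0.52031594 0.28240175 0.11      ]]
2.677330517692402
2.3176741750152825
side tang top [[0.50554075 0.27250112 0.11      ]]
side flange [[0.50596264 0.27104985 0.07      ]]
[[308.95313277 139.47746984]
 [308.79789073 150.23942592]]
```

Emit:
play_rows(
  deltas=[
    [[4, 42, 0], 0, -1],
    [[4, 42, 0], 0, -1],
    [[4, 42, 0], 0, -1],
    [[4, 42, 0], 0, -1],
    [[2, 40, 0], 0, -1],
    [[0, 0, -30], 0, -1],
    [[0, 0, -35], 0, -1],
    [[0, 0, -25], 0, -1],
    [[0, 0, -12], 0, -1],
    [[0, 0, 0], 0, 1],
    [[0, 0, 0], 0, 1],
    [[0, 0, 0], 0, 1],
    [[0, 0, 0], 0, 1],
    [[0, 0, 0], 0, 1],
    [[0, 0, 0], 0, 1],
  ],
  force=80,
)

```text
clock: 10.3
position: [0.5043, 0.2693, 0.2508]
orientation: [[0.999, 0.052, 0.002], [0.052, -0.999, 0.002], [0.002, -0.002, -1.0]]
wrist_force: [1.1, 4.3, 5.4]
gripper_width: 0.013
grip_force: 78.5
```

Emit:
play_rows(
  deltas=[
    [[0, 0, 10], 0, 1],
    [[0, 0, 15], 0, 1],
    [[0, 0, 25], 0, 1],
    [[0, 0, 30], 0, 1],
    [[0, 0, 0], 0, 1],
  ],
)

```text
clock: 10.8
position: [0.5046, 0.2688, 0.3335]
orientation: [[0.999, 0.052, 0.007], [0.052, -0.999, 0.002], [0.007, -0.002, -1.0]]
wrist_force: [1.0, 1.2, -1.4]
gripper_width: 0.0129
grip_force: 79.7
```

Run:
```python
from h import *
for _ in range(3):
    im=capture('side');s=get_state();print(s['position'].round(4),s['wrist_force'].round(2),s['gripper_width'],s['grip_force'])
cv2.imwrite('pics/s6.png',im[:,:,::-1])
print([(b['box'],b['conf']) for b in boxes_of('shaft','side')])
```

```text
[0.5043 0.2686 0.3308] [-0.67 -0.01 -3.35] 0.01264455645849841 79.65220928192139
[0.5041 0.2685 0.3287] [-0.15 -0.75 -3.23] 0.013070395567427395 79.65141534805298
[0.5039 0.2684 0.3275] [-0.29 -0.05 -1.95] 0.012652350284196453 79.64889764785767
[([300.7, 116.5, 320.5, 145.5], 0.74)]
```

Emit:
play_rows(
  deltas=[
    [[3, -38, 3], 0, 1],
    [[4, -38, 0], 0, 1],
    [[4, -38, 0], 0, 1],
    [[4, -38, 0], 0, 1],
    [[4, -38, 0], 0, 1],
    [[4, -38, 0], 0, 1],
    [[4, -38, 0], 0, 1],
    [[2, -37, -10], 0, 1],
    [[0, 0, 0], 0, 1],
    [[0, 0, 0], 0, 1],
  ],
)

```text
clock: 12.0
position: [0.5328, -0.035, 0.3203]
orientation: [[0.999, 0.05, -0.004], [0.05, -0.999, 0.001], [-0.004, -0.001, -1.0]]
wrist_force: [0.4, -0.2, -2.3]
gripper_width: 0.0129
grip_force: 79.7
```

Run:
```python
from h import *
im=save('side','s7.png');t=save('top','t7.png')
f=lambda im,x,y,w,h:cv2.resize(im[y:y+h,x:x+w,::-1],(400,300),interpolation=cv2.INTER_CUBIC)
cv2.imwrite('pics/m7.png',np.hstack([f(im,300,180,72,54),f(t,303,165,80,60)]))
s=get_state();print(s['position'].round(4),s['wrist_force'].round(2))
for x,y in((.532,-.035),):
    p=s['position'];fz=p[2]-.1845
    for P in([p[0]-.001,p[1],fz-.048],[p[0]-.001,p[1],fz],[x,y,.072]):print(P,((proj('side',[P])[0]-[300,180])*400/72).round(1))
```

```text
[ 0.533  -0.0337  0.3214] [ 1.   -0.27 -2.56]
[np.float64(0.5320191891827353), np.float64(-0.03367263090270932), np.float64(0.08890596744842515)] [181.9 167.8]
[np.float64(0.5320191891827353), np.float64(-0.03367263090270932), np.float64(0.13690596744842515)] [187.8  88.4]
[0.532, -0.035, 0.072] [180.2 196.4]
```

View pics/m7.png

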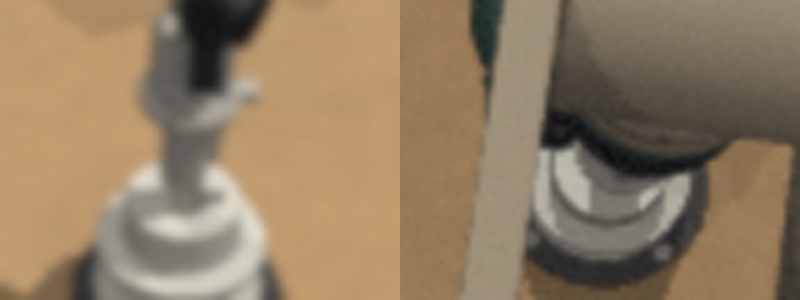

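Emit:
play_rows(
  deltas=[
    [[-1, -1, -6], 0, 1],
    [[0, 0, -4], 0, 1],
    [[0, 0, -3], 0, 1],
    [[0, 0, -2], 0, 1],
    [[0, 0, -2], 0, 1],
    [[0, 0, 0], 0, 1],
  ],
)

```text
clock: 12.7
position: [0.5321, -0.0352, 0.3049]
orientation: [[0.999, 0.052, -0.0], [0.052, -0.999, -0.0], [-0.0, -0.0, -1.0]]
wrist_force: [-0.1, 0.2, -2.8]
gripper_width: 0.0131
grip_force: 79.7
```

Emit:
play_rows(
  deltas=[
    [[0, 0, -2], 0, 1],
    [[0, 0, -1], 0, 1],
    [[0, 0, -1], 0, 1],
    [[0, 0, 0], 0, 1],
  ],
)

```text
clock: 13.1
position: [0.5323, -0.0353, 0.3034]
orientation: [[0.999, 0.052, 0.002], [0.052, -0.999, -0.0], [0.002, 0.0, -1.0]]
wrist_force: [-4.3, -0.1, 8.7]
gripper_width: 0.0132
grip_force: 81.6
```

Emit:
play_rows(
  deltas=[
    [[-1, 0, 0.5], 0, 1],
    [[-1, 0, 0], 0, 1],
    [[0, 0, 0], 0, 1],
  ],
)

```text
clock: 13.4
position: [0.5307, -0.0353, 0.3036]
orientation: [[0.999, 0.052, 0.005], [0.052, -0.999, -0.0], [0.005, 0.001, -1.0]]
wrist_force: [3.7, 0.2, 7.6]
gripper_width: 0.0129
grip_force: 80.9
```

Run:
```python
from h import *
F=[];M=[]
for i in range(6):
    capture('side');s=get_state();F.append(s['wrist_force']);M.append(s['moment'])
F=np.mean(F,0);M=np.mean(M,0);F[2]+=2.2
print(s['position'],F,M)
for rz in(-.23,-.08,0):print(rz,'ry',(M[0]+rz*F[1])/F[2]*1e3,'rx',-(M[1]-rz*F[0])/F[2]*1e3)
```

```text
[ 0.53073719 -0.03529665  0.30356248] [2.67846149 0.77390402 8.81672195] [ 0.06947769 -0.65940141 -0.00407656]
-0.23 ry -12.3084556198567 rx 4.917390869072691
-0.08 ry 0.858070816533691 rx 50.486393224811614
0 ry 7.8802182492752335 rx 74.78986114787237
```

Emit:
play_rows(
  deltas=[
    [[0, 1, 0], 0, 1],
    [[0, 1, 0], 0, 1],
    [[0, 0, 0], 0, 1],
  ],
)

```text
clock: 14.0
position: [0.5307, -0.0339, 0.3035]
orientation: [[0.999, 0.051, 0.005], [0.051, -0.999, -0.003], [0.004, 0.003, -1.0]]
wrist_force: [3.1, -2.2, 6.4]
gripper_width: 0.013
grip_force: 81.0
```

```bash
cat > c.py <<'E'
from h import *
F=[];M=[]
for i in range(6):
    capture('side');s=get_state();F.append(s['wrist_force']);M.append(s['moment'])
F=np.mean(F,0);M=np.mean(M,0);F[2]+=2.2
print(s['position'],F,M,s['clock'])
rz=.072-s['position'][2];print('ry',(M[0]+rz*F[1])/F[2]*1e3,'rx',-(M[1]-rz*F[0])/F[2]*1e3)
E
python3 c.py
```

```text
[ 0.53065965 -0.03396549  0.30346434] [ 2.38998903 -3.35944557  8.25471368] [-0.83243473 -0.52734958  0.0367396 ] 14.3
ry -6.643826250089842 rx -3.131259024378591
```

Emit:
play_rows(
  deltas=[
    [[0, 1, 0], 0, 1],
    [[0, 1, 0], 0, 1],
    [[0, 0, 0], 0, 1],
  ],
)

```text
clock: 14.6
position: [0.5305, -0.0321, 0.3032]
orientation: [[0.999, 0.051, 0.003], [0.051, -0.999, -0.003], [0.003, 0.003, -1.0]]
wrist_force: [2.3, -4.6, 6.4]
gripper_width: 0.0128
grip_force: 81.0
```

```bash
python3 c.py
```

```text
[ 0.53050338 -0.03207431  0.30321864] [ 1.47586625 -3.82490822  8.5218948 ] [-0.92134782 -0.23468099  0.03248211] 14.9
ry -4.33679629621436 rx -12.505059334439915
```

Emit:
play_rows(
  deltas=[
    [[1, 0, 0], 0, 1],
    [[1, 1, 0], 0, 1],
    [[0, 0, 0], 0, 1],
  ],
)

```text
clock: 15.2
position: [0.5322, -0.0305, 0.3015]
orientation: [[0.999, 0.051, 0.0], [0.051, -0.999, -0.001], [0.0, 0.001, -1.0]]
wrist_force: [2.0, -1.9, -0.8]
gripper_width: 0.0131
grip_force: 80.0
```

```bash
python3 c.py
```

```text
[ 0.53216162 -0.03044146  0.30153298] [ 2.70530078 -2.7036216   1.30895464] [-0.67358405 -0.54268721  0.00233766] 15.5
ry -40.50080525905058 rx -59.79469969136542
```

Emit:
play_rows(
  deltas=[
    [[0.5, -0.5, -1], 0, 1],
    [[0.5, -0.5, -2], 0, 1],
    [[0, 0, -2], 0, 1],
    [[0, 0, 0], 0, 1],
  ],
)

```text
clock: 15.9
position: [0.5329, -0.0311, 0.2958]
orientation: [[0.999, 0.052, -0.002], [0.052, -0.999, 0.0], [-0.002, -0.001, -1.0]]
wrist_force: [0.8, -0.4, -2.6]
gripper_width: 0.0129
grip_force: 79.7
```

Pilot is in the bore with no load. Next I lower it to the key.

Emit:
play_rows(
  deltas=[
    [[0, 0, -2], 0, 1],
    [[0, 0, -2], 0, 1],
    [[0, 0, -1], 0, 1],
    [[0, 0, 0], 0, 1],
  ],
)

```text
clock: 16.3
position: [0.5332, -0.0312, 0.2933]
orientation: [[0.999, 0.052, 0.001], [0.052, -0.999, 0.0], [0.001, 0.0, -1.0]]
wrist_force: [-3.1, 0.5, 8.5]
gripper_width: 0.0129
grip_force: 81.3
```

Emit:
play_rows(
  deltas=[
    [[0, 0, 0], -2, 1],
    [[0, 0, 0], -2, 1],
    [[0, 0, 0], -2, 1],
    [[0, 0, 0], 0, 1],
  ],
)

```text
clock: 16.7
position: [0.533, -0.0312, 0.2914]
orientation: [[0.999, -0.053, -0.001], [-0.053, -0.999, 0.0], [-0.001, -0.0, -1.0]]
wrist_force: [-0.4, 0.1, -2.6]
gripper_width: 0.013
grip_force: 79.8
```

Emit:
play_rows(
  deltas=[
    [[0, 0, -4], 0, 1],
    [[0, 0, -5], 0, 1],
    [[0, 0, -5], 0, 1],
    [[0, 0, -5], 0, 1],
    [[0, 0, 0], 0, 1],
  ],
)

```text
clock: 17.2
position: [0.5329, -0.0313, 0.2715]
orientation: [[0.999, -0.053, -0.002], [-0.053, -0.999, -0.0], [-0.002, 0.0, -1.0]]
wrist_force: [-0.4, 0.0, -1.9]
gripper_width: 0.0129
grip_force: 79.7
```

Emit:
play_rows(
  deltas=[
    [[0, 0, -3], 0, 1],
    [[0, 0, -3], 0, 1],
    [[0, 0, -3], 0, 1],
    [[0, 0, -3], 0, 1],
    [[0, 0, -2], 0, 1],
    [[0, 0, 0], 0, 1],
  ],
)

```text
clock: 17.8
position: [0.5333, -0.0313, 0.2593]
orientation: [[0.999, -0.053, 0.001], [-0.053, -0.999, -0.0], [0.001, 0.0, -1.0]]
wrist_force: [-1.6, 0.8, 6.3]
gripper_width: 0.0126
grip_force: 80.8
```

Emit:
play_rows(
  deltas=[
    [[0, 0, -1], 0, 1],
    [[0, 0, -1], 0, 1],
    [[0, 0, -1], 0, 1],
    [[0, 0, -1], 0, 1],
    [[0, 0, 0], 0, 1],
  ],
)

```text
clock: 18.3
position: [0.5333, -0.0312, 0.2587]
orientation: [[0.999, -0.053, 0.002], [-0.053, -0.999, -0.0], [0.002, 0.0, -1.0]]
wrist_force: [-14.3, 1.1, 25.0]
gripper_width: 0.0129
grip_force: 84.1
```

Emit:
play_rows(
  deltas=[
    [[-0.5, 0, 0], 0, 1],
    [[-0.5, 0, 0], 0, 1],
    [[0, 0, 0], 0, 1],
  ],
)

```text
clock: 18.6
position: [0.5327, -0.0312, 0.2587]
orientation: [[0.999, -0.053, 0.005], [-0.053, -0.999, -0.001], [0.005, 0.0, -1.0]]
wrist_force: [-8.6, 2.1, 22.0]
gripper_width: 0.0132
grip_force: 83.4
```

```bash
python3 c.py
python3 - <<'E'
from h import *
im=save('side','s8.png')
f=lambda im,x,y,w,h:cv2.resize(im[y:y+h,x:x+w,::-1],(800,600),interpolation=cv2.INTER_CUBIC)
cv2.imwrite('pics/m8.png',f(im,304,190,60,45))
E
```

```text
[ 0.53273161 -0.03125464  0.25870753] [-8.56460919  1.52481776 24.45887969] [ 0.20496076  1.53347073 -0.01666452] 18.9
ry -3.259928359746316 rx 2.6823102150092977
```

View pics/m8.png

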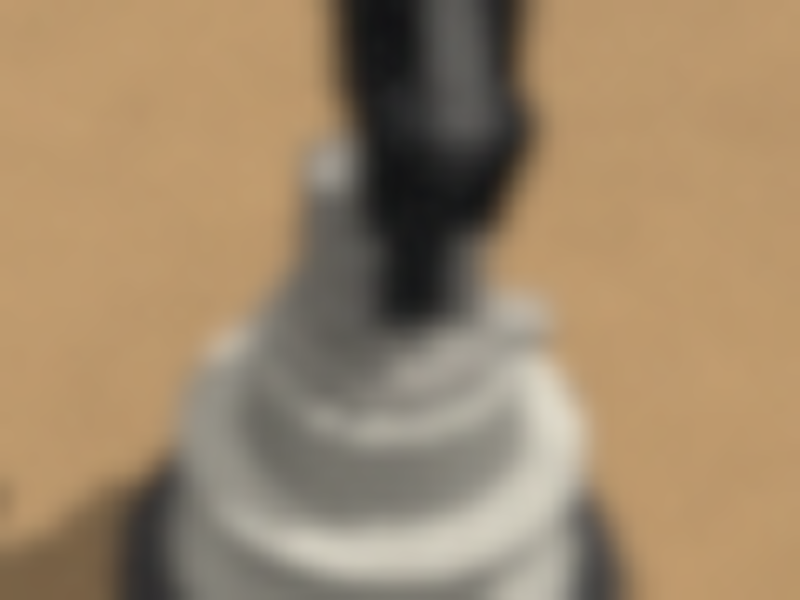

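Emit:
play_rows(
  deltas=[
    [[-0.5, 0, 0], 0, 1],
    [[-0.5, 0, -0.5], 0, 1],
    [[0, 0, -0.5], 0, 1],
    [[0, 0, 0], 0, 1],
    [[0, 0, 0], 0, 1],
  ],
)

```text
clock: 19.45
position: [0.5322, -0.0312, 0.2586]
orientation: [[0.999, -0.053, 0.007], [-0.053, -0.999, -0.001], [0.008, 0.0, -1.0]]
wrist_force: [-6.3, 1.6, 24.7]
gripper_width: 0.0127
grip_force: 84.0
```

```bash
python3 c.py
python3 - <<'E'
from h import *
fl=.072+.006
p=proj('side',[[.532,-.032,.118],[.532,-.032,.128]]);print(p)
for z in(.072,.074,.076):
    th=np.radians(-3);c=np.array([.532,-.032]);L=c+.031*np.array([np.cos(th),np.sin(th)])
    print(z,((proj('side',[[*L,z+.006],[*c,z+.046]])-[304,190])*800/60).round(0).tolist())
E
```

```text
[ 0.53221869 -0.03122485  0.25867844] [-6.21816702  1.85763815 26.9201983 ] [ 0.25665094  1.22155626 -0.00997161] 19.75
ry -3.3480458002677675 rx -2.2569869309879307
[[333.26816578 201.21401207]
 [333.49447121 198.19727235]]
0.072 [[539.0, 301.0], [390.0, 150.0]]
0.074 [[539.0, 293.0], [391.0, 142.0]]
0.076 [[540.0, 286.0], [391.0, 134.0]]
```

```bash
python3 -c "
from cell import *
print(close_job())"
```

```text
the job is handed in; nothing more can be done
None
```

The job is handed in: the clamp ring is on the peg shoulder and released, and the keyed shaft is in the hub with its key engaged, the flange pressed hard against the face and the gripper still holding it down at about 25 N. The hand-in gave no verdict.

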